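Run a portion of red foil chocolates into a gift box

ROBOT

A 7-joint arm with a two-finger parallel gripper is mounted at the origin on a cart in front of the work surface, level with it; the furniture and walls round the work are solid. World frame = base frame: x ahead of the robot, y to its left, z up, the work surface at z = 0. Lengths are in m, angles in rad, forces in N, time in s.
With the tool pointing down it reaches from about 0.4 to 0.85 m from the base axis. Payload 10.4 kg.
Tool frame: the origin (TCP) lies midway between the tips of the shut fingers; the grasp point (between the pads) lies 19 mm behind it (manip.pinch_z is the distance from the TCP to the grasp point, in m); y points along the fingers, x is the direction in which the jaws open and shut, and the axes are right-handed (so a half turn about y gives the same grasp; the last joint's range is limited). The gripper opens to 85 mm and grips with 20 to 120 N. Pads are 22 mm wide; open, the fingers measure 114 mm over their backs; the gripper's body (76 mm by 85 mm) begins 54 mm behind the grasp point. The pads swing forward as they close: fully open they stand 13 mm farther back than shut.
Start: joints at [-1.369, 0.332, -0.065, 1.46, 0.022, 1.35, -0.088], TCP at [0.139, 0.609, 0.231] pointing down, gripper open.
Joint ranges: [-2.6, 2.6], [-0.5, 2.12], [-1.47, 1.34], [0.16, 2.42], [-1.27, 4.41], [0.06, 2.06], [-2.6, 2.6]. Speed limits (rad/s): [2.22, 2.22, 2.79, 2.79, 3.14, 3.14, 3.14].

INTERFACE

Orientations are given as a unit quaternion [x, y, z, w].
In Python, from workcell import manip gives the robot as it stands.
- The arm moves only by the shell command python3 -m pendant 'ROWS' [OPENING] [FORCE]. ROWS is a JSON object of lists of equal length, an entry for each row: "offset": the shift along the tool's x, y, z scaled (see below), a list of three; "turn": the turn, a rotation vector about the tool's x, y, z scaled (see below), a list of three. A call has 1 to 12 rows; each row is the pose to reach, as a shift and turn from the pose measured when the call began, along the tool's axes at that moment; what a row does not reach only later rows make up. The controller multiplies each number of a shift by 200 mm and each number of a turn by 45 degrees. A row lasts 1/8 s, in which the tool goes at most 62.5 mm and 10.7 degrees, less where a joint would pass 70% of its speed; a pose out of reach is approached as far as the arm can. A call with a number of a shift or a turn outside -1 to 1 is refused whole. A call with a gripper value outside its range is refused whole. OPENING is the opening in per cent of the stroke, from 0 (shut) to 100 (fully open), set as the call begins (- or left out, the last holds). The fingers move at their own pace and stop on an object; FORCE is the grip in N (left out, the last holds). Time passes only in rows, so rows that repeat a pose let the fingers close. It gives the time, the measured TCP pose, the force and the opening at its end, in the units of the state.
- manip.get_obs(): the state, without advancing time (a new reading comes with each control period).
- manip.camera(name): name is "scene" or "top" or "wrist"; returns (picture, depth): 420x560x3 uint8, red, green, blue; 420x560 float32, m along the optical axis (not along the pixel's ray), 0 where there is no reading.
- manip.camera_model(name): a dict with "intrinsics" (3x3 intrinsics, pixels), "R" (3x3) and "t" (3): a world point X has camera coordinates R X + t; the wrist camera has in their place "tool_from_camera" (4x4, takes a point from camera to tool coordinates, whose origin is the TCP and whose axes are the tool frame's). Camera axes: x right, y down, z forward; pixel columns grow to the right and rows downward; lengths in m; the calibration is good to about 2 mm. A picture is of the moment at which its call begins: read the wrist's pose just before it. camera_model takes no time and is no camera call.
- manip.hand_in(): hands the job in, once; it reports no verdict.
The state is a dict: "clock": time; "joint_pos": joint angles; "joint_velocities": joint speeds; "tau": joint torques, N m; "position": TCP position; "ee_rot": TCP orientation; "ft_force": force on the tool from outside, world axes, zero at the start; "torque": the same for the moment, N m; "grip_width": opening from 0.0 (shut) to 1.0 (fully open).
Only numpy, scipy, OpenCV 4.12 (cv2) and the standard library are available. Lean on these libraries where they do the work, as an engineer would, in place of code of your own. Each camera call takes 0.05 s, during which the arm holds its last target. There are 200 camera calls.

TASK

Serve the red foil chocolates: stand the open plum gift box in the brass-cornered nest under the dispenser's chute, then push the gate to the left by its black knob until it clicks into its first catch, and let go of it so that it stands open by itself while the red chocolates run into the box. When all four are in the box, slide the gate fully shut again and leave the box standing in the nest. Do not force the gate past that catch: no gold chocolate may come out; and leave the other things on the table where they are.

Things in the scene. Friction and masses are not known exactly. Their poses are not given: they have to be found in the camera images.
- dispenser: table-top sweet dispenser, fixed: light wooden deck 8 mm thick carrying a clear hopper with wooden lid and, in front, a steel chute. Origin on the table under the hopper's middle; x points from the chute to its back (away from the robot), y to the left, z up. The deck reaches from x = -0.198 to 0.048, y = +-0.048, behind x = -0.056 y = +-0.075
- hopper (a point): middle of the hopper's floor, 146 mm above the table, same axes as the dispenser. The hopper is 70 mm (x) by 98 mm (y), its brass lid ball tops out 0.26 m above the table. Two compartments over one gate: 4 red chocolates on the right (y = -0.024, red dot below), 4 gold ones on the left (y = +0.024, gold dot)
- nest (a point): centre of the gift box's nest, on the dispenser's deck (8 mm above the table) in front of the chute; same axes as the dispenser. Four brass corner brackets 9 mm high leave a place 122 mm (x) by 74 mm (y), open for 70 mm in the middle of the long sides. The chute's lip, 66 mm above the table (cheeks to 100 mm), is 68 mm behind it
- gift_box: plum-coloured open gift box with a gold stripe, loose, 112 mm (its x) by 64 mm (its y), 46 mm high, walls and floor 3 mm, about 70 g. Origin at the centre of its underside, z up. Take it across its 64 mm width. In the nest its x lies along the dispenser's x, either way round
- gate (a joint): travel of the steel gate along the dispenser's +y (left), m: 0 = fully shut, 0.095 = end. A light spring (2 to 3 N) shuts it unless the catch holds it. Its first catch is between 0.036 and 0.058: set inside the dispenser, different each time, not to be seen from outside. There the red compartment is fully open, the gold one shut; past 0.07 the gold ones fall
- gate_knob (a point): round upright black knob, 22 mm across, gripped 14 to 50 mm above this point (foot of its axis, 148 mm above the table, 185 mm right of the dispenser's middle when shut). Push felt: 8 N to start from shut, then 3 N; a low bump (8 N) 7 mm before the catch; it snaps in and stands firm, giving way only at 17 N or more. About 10 N pull it back out
- catch (a joint): height of the sprung catch that rides on the gate inside the rear guide, m: 0 = dropped into a notch (home notch of the shut gate, or first catch), about 0.003 = riding on the gate between them, up to 0.005 on the bump before the first catch; if the gate is forced past that catch it rises to 0.007. Its small red cap, behind and to the right of the hopper, rises and falls with it
- red_1: red foil ball chocolate, 25 mm, at the start in the hopper's right compartment; origin at its centre
- red_2: red foil ball chocolate, 25 mm, at the start in the hopper's right compartment; origin at its centre
- red_3: red foil ball chocolate, 25 mm, at the start in the hopper's right compartment; origin at its centre
- red_4: red foil ball chocolate, 25 mm, at the start in the hopper's right compartment; origin at its centre
- gold_1: golden yellow foil ball chocolate, 25 mm, in the hopper's left compartment; origin at its centre
- gold_2: golden yellow foil ball chocolate, 25 mm, in the hopper's left compartment; origin at its centre
- gold_3: golden yellow foil ball chocolate, 25 mm, in the hopper's left compartment; origin at its centre
- gold_4: golden yellow foil ball chocolate, 25 mm, in the hopper's left compartment; origin at its centre
- cocoa_tin_red: round cocoa tin with a red body, 64 mm across, 64 mm high, bystander; origin under its centre
- sweet_pack: flat yellow pack of wafers, 46 x 96 x 22 mm, bystander; origin under its centre
- ribbon_spool: spool of red ribbon, 53 mm across, 22 mm high, bystander; origin under its centre

How it is judged:
By the outcome, as a careful person would: the job done as asked, in the order asked, and still so for the second after the job is handed in, with the robot touching nothing.
It also fails if it takes over 72 s, if anything falls off the work surface, if the arm or the gripper's body presses on something with over 40 N, if the wrist force passes 120 N, or if a joint passes its speed limit or range.

## Working session

There is one attempt and no reset: what is moved stays moved. The work goes in short steps, Python scripts to look and compute and a shell command to move; the robot and the scene stay as the last step left them, time stands still between calls to the robot, and variables do not carry over. Pictures are saved under pics/ and viewed, about 8 in all and at most 12, crops included, and the job is handed in when it is done.

```bash
mkdir -p pics; ls; python3 - <<'E'
from workcell import manip
import cv2,numpy as np
o=manip.get_obs();print({k:np.round(v,3) for k,v in o.items()})
for n in("scene","top"):
    p,d=manip.camera(n);cv2.imwrite(f"pics/{n}0.png",p[:,:,::-1]);np.savez(f"{n}0.npz",p=p,d=d)
    m=manip.camera_model(n);print(n,{k:np.round(v,3).tolist() for k,v in m.items()})
print(manip.camera_model("wrist"), manip.pinch_z)
E
```

```text
pics
{'clock': np.float64(0.0), 'joint_pos': array([-1.369,  0.333, -0.065,  1.461,  0.022,  1.35 , -0.088]), 'joint_velocities': array([ 0.   , -0.002, -0.003,  0.001, -0.001, -0.002,  0.   ]), 'tau': array([ 0.0000e+00, -6.2545e+01,  4.9000e-02, -3.9159e+01,  1.6000e-02,
        1.0000e-02, -0.0000e+00]), 'position': array([0.139, 0.609, 0.231]), 'ee_rot': array([ 0.553,  0.44 , -0.441, -0.553]), 'ft_force': array([-0.323,  0.494,  0.076]), 'torque': array([-0.03 , -0.012, -0.082]), 'grip_width': np.float64(1.001)}
scene {'intrinsics': [[402.255, 0.0, 281.628], [0.0, 402.255, 209.963], [0.0, 0.0, 1.0]], 'R': [[0.785, -0.619, -0.0], [-0.358, -0.454, -0.816], [0.505, 0.641, -0.578]], 't': [-0.53, 0.267, 1.033]}
top {'intrinsics': [[481.209, 0.0, 284.429], [0.0, 481.209, 211.614], [0.0, 0.0, 1.0]], 'R': [[0.012, -1.0, 0.019], [-0.992, -0.014, -0.122], [0.122, -0.017, -0.992]], 't': [-0.127, 0.582, 1.451]}
{'intrinsics': array([[309.1867676 ,   0.        , 282.42840606],
       [  0.        , 309.1867676 , 206.5091189 ],
       [  0.        ,   0.        ,   1.        ]]), 'tool_from_camera': array([[ 9.99999330e-01, -1.07824286e-03, -4.21891169e-04,
        -8.49739087e-05],
       [ 9.34241510e-05, -2.88047944e-01,  9.57615984e-01,
        -1.42592451e-01],
       [-1.15406748e-03, -9.57615382e-01, -2.88047650e-01,
         7.27283230e-02],
       [ 0.00000000e+00,  0.00000000e+00,  0.00000000e+00,
         1.00000000e+00]])} 0.0187
```

View pics/scene0.png

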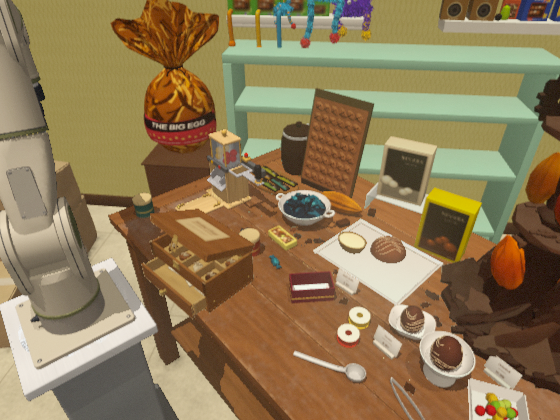

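View pics/top0.png

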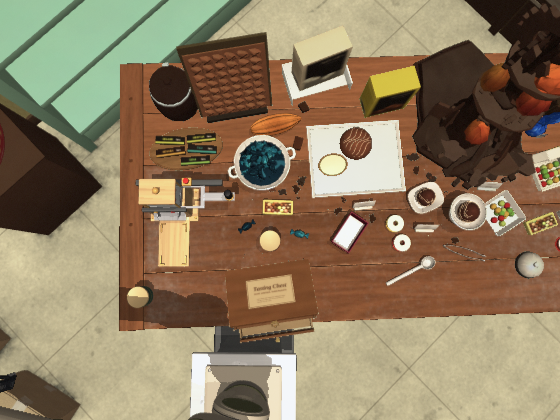

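```bash
python3 - <<'E'
import cv2,numpy as np
t=cv2.imread("pics/top0.png");s=cv2.imread("pics/scene0.png")
a=cv2.resize(t[160:280,125:385],None,fx=3,fy=3,interpolation=cv2.INTER_CUBIC)
b=cv2.resize(s[120:310,185:345],None,fx=3,fy=3,interpolation=cv2.INTER_CUBIC)
cv2.imwrite("pics/a1.png",a);cv2.imwrite("pics/b1.png",b)
E
```

```text
(no output)
```

View pics/a1.png

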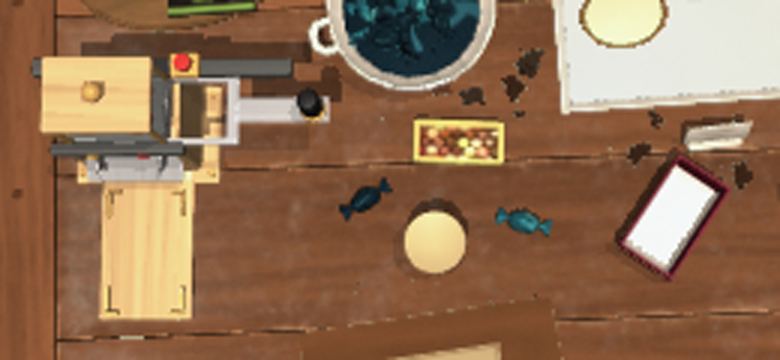

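View pics/b1.png

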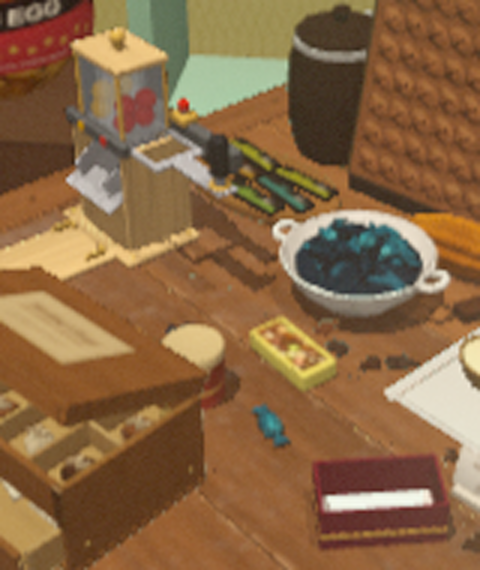

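```bash
cat > h.py <<'E'
import cv2,numpy as np
from workcell import manip
def ray(n,uv,z):
    m=manip.camera_model(n);uv=np.atleast_2d(uv).astype(float)
    d=np.c_[uv,np.ones(len(uv))]@np.linalg.inv(m["intrinsics"]).T@m["R"]
    c=-m["R"].T@m["t"];return c+d*((z-c[2])/d[:,2:])
def cloud(n,dep):
    m=manip.camera_model(n);v,u=np.mgrid[:420,:560]
    p=np.stack([u,v,np.ones_like(u)],-1)@np.linalg.inv(m["intrinsics"]).T*dep[...,None]
    return (p-m["t"])@m["R"]
E
python3 - <<'E'
from h import *
T=np.load("top0.npz");P=cloud("top",T["d"]);hsv=cv2.cvtColor(T["p"],cv2.COLOR_RGB2HSV).astype(int)
H,S,V=hsv[...,0],hsv[...,1],hsv[...,2]
W=np.zeros((420,560),bool);W[205:262,325:375]=1
for nm,mk in(("rim3d",W&(P[...,2]>.036)&(P[...,2]<.056)),("plum",W&((H>165)|(H<3))&(S>90)),("white",W&(S<40)&(V>170)&(P[...,2]<.03))):
    v,u=np.nonzero(mk);
    if len(u)<5: print(nm,len(u));continue
    z=.046 if nm!="white" else .003
    q=ray("top",np.c_[u,v],z)[:,:2].astype(np.float32)
    print(nm,len(u),cv2.minAreaRect(q),"medz",np.median(P[mk][:,2]))
print("table z",np.median(P[270:290,180:215,2]))
# knob
W[:]=0;W[180:205,218:240]=1
k=W&(P[...,2]>.18);print("knob",k.sum(),P[k].mean(0),P[k].max(0))
v,u=np.nonzero(W&(V<60)&(P[...,2]>.14));q=P[v,u];print(len(u),q.mean(0), q.min(0),q.max(0))
# deck
W[:]=0;W[220:270,150:200]=1
k=W&(abs(P[...,2]-.008)<.008)&(V>170)&(S<150)
k=W&(V>190);v,u=np.nonzero(k);q=ray("top",np.c_[u,v],.008)[:,:2].astype(np.float32)
print("deck",k.sum(),cv2.minAreaRect(q),np.median(P[k][:,2]))
# lid
W[:]=0;W[170:215,125:185]=1
k=W&(P[...,2]>.22)&(P[...,2]<.27);v,u=np.nonzero(k);print("lid",k.sum(),cv2.minAreaRect(P[k][:,:2].astype(np.float32)),np.median(P[k][:,2]))
r=(H<6)&(S>150)&(V>120);r[:170]=0;r[200:]=0;r[:,:170]=0;r[:,200:]=0
print("cap",r.sum(),np.median(P[r],0))
E
```

```text
rim3d 140 ((0.5225619077682495, -0.3201451301574707), (0.06421120464801788, 0.1128593236207962), 56.484920501708984) medz 0.04535640680658251
plum 209 ((0.5233111381530762, -0.3198193907737732), (0.0648277997970581, 0.11358305811882019), 56.658939361572266) medz 0.04101856852735853
white 491 ((0.5500728487968445, -0.3375076651573181), (0.04876469075679779, 0.15378592908382416), 56.46656036376953) medz 0.004229183532702843
table z 0.00013623935811730688
knob 58 [0.60050509 0.03402048 0.26832553] [0.62203143 0.05093187 1.51378453]
56 [0.60963756 0.04042576 0.21756388] [ 0.40161838 -0.09344985  0.14635441] [0.64445831 0.07444557 1.51378453]
deck 1356 ((0.48412415385246277, 0.22469457983970642), (0.14326727390289307, 0.1435055285692215), 0.7877604961395264) 0.007897297155434156
lid 963 ((0.6086937189102173, 0.2271474301815033), (0.06833777576684952, 0.1001041978597641), 1.081660509109497) 0.23765450974646288
cap 23 [0.64994917 0.162035   0.18526705]
```

```bash
cat >> h.py <<'E'
from scipy.spatial.transform import Rotation as R_
def wray(uv,z,o,n="wrist"):
    m=manip.camera_model("wrist");T=m["tool_from_camera"];Rt=R_.from_quat(o["ee_rot"]).as_matrix()
    uv=np.atleast_2d(uv).astype(float);d=np.c_[uv,np.ones(len(uv))]@np.linalg.inv(m["intrinsics"]).T@T[:3,:3].T@Rt.T
    c=Rt@T[:3,3]+o["position"];return c+d*((z-c[2])/d[:,2:])
def plan(p,yaw_jaw,z_hint,pinch=True,o=None):
    """p: target grasp point; jaw axis at yaw_jaw (deg); tool z on z_hint's side; tool y down"""
    o=o or manip.get_obs();y=np.array([0,0,-1.]);a=np.radians(yaw_jaw);x=np.array([np.cos(a),np.sin(a),0])
    z=np.cross(x,y)
    if z@np.array([*z_hint,0])<0: x,z=-x,-z
    Rg=np.c_[x,y,z];Rt=R_.from_quat(o["ee_rot"]).as_matrix()
    p=np.array(p,float)+(np.array([0,0,-manip.pinch_z]) if pinch else 0)
    d=Rt.T@(p-o["position"]);w=R_.from_matrix(Rt.T@Rg).as_rotvec()
    print("offset",np.round(d/.2,4),"mm",np.round(d*1e3,1),"turn",np.round(np.degrees(w)/45,4),"rows",round(np.linalg.norm(d)/.0625,1),round(np.linalg.norm(np.degrees(w))/10.7,1))
E
python3 - <<'E'
from h import *
o=manip.get_obs();print(np.round(R_.from_quat(o["ee_rot"]).as_matrix(),3))
T=np.load("top0.npz");P=cloud("top",T["d"]);p=T["p"].astype(int)
k=(np.abs(P[...,2]-.008)<.007)&(p[...,0]>200)&(P[...,0]<.535)&(P[...,0]>.3)&(P[...,1]>.1)&(P[...,1]<.4)
n,l,st,c=cv2.connectedComponentsWithStats(k.astype(np.uint8));i=1+st[1:,4].argmax();v,u=np.nonzero(l==i)
q=ray("top",np.c_[u,v],.008)[:,:2];print(len(u),q.min(0),q.max(0),cv2.minAreaRect(q.astype(np.float32)))
for a in range(215,268,4):
    m=v==a
    if m.any(): print(a,u[m].min(),u[m].max(),np.round(ray("top",[[u[m].min()-.5,a],[u[m].max()+.5,a]],.008)[:,:2].ravel(),4))
k=(P[...,2]>.185)&(P[...,2]<.215)&(P[...,0]>.57)&(P[...,0]<.64)&(P[...,1]>.0)&(P[...,1]<.08)
print("knobtop",k.sum(),P[k].mean(0),P[k].min(0),P[k].max(0))
v,u=np.nonzero(k);print(u.mean(),v.mean(),u.min(),u.max(),v.min(),v.max(),ray("top",[[u.mean(),v.mean()]],.2))
plan([.4,.4,.36],90,[-1,0]);plan([.523,-.32,.25],56.5,[-1,0])
E
```

```text
[[ 0.223 -0.    -0.975]
 [ 0.975 -0.001  0.223]
 [-0.001 -1.    -0.   ]]
1081 [0.41205176 0.17698673] [0.53438119 0.2715533 ] ((0.47319528460502625, 0.2240772545337677), (0.12131566554307938, 0.09357848763465881), 0.6536982655525208)
227 159 189 [0.5331 0.2731 0.5344 0.1766]
231 159 188 [0.5206 0.2726 0.5218 0.1792]
235 159 188 [0.5081 0.272  0.5093 0.1788]
239 159 188 [0.4956 0.2715 0.4968 0.1783]
243 159 188 [0.4831 0.2709 0.4843 0.1779]
247 159 188 [0.4707 0.2704 0.4719 0.1774]
251 159 188 [0.4583 0.2699 0.4595 0.177 ]
255 159 188 [0.4459 0.2693 0.4471 0.1766]
259 159 188 [0.4336 0.2688 0.4347 0.1761]
263 158 188 [0.4212 0.2713 0.4224 0.1757]
knobtop 53 [0.61165668 0.04106685 0.20111699] [0.6027858  0.03155181 0.18575671] [0.62203143 0.05093187 0.20932454]
227.45283018867926 193.39622641509433 224 231 190 197 [[0.61184412 0.04118671 0.2       ]]
offset [-0.7286 -0.5525 -1.5038] mm [-145.7 -110.5 -300.8] turn [-1.000e-04 -2.862e-01 -1.700e-03] rows 5.6 1.2
offset [-4.1003e+00  2.0000e-03 -2.9056e+00] mm [-8.201e+02  4.000e-01 -5.811e+02] turn [ 4.000e-04  4.583e-01 -1.600e-03] rows 16.1 1.9
```

```bash
python3 -c "
from h import *
plan([.44,.226,.33],91,[-1,0])"
```

```text
offset [-1.5319 -0.4014 -1.8927] mm [-306.4  -80.3 -378.5] turn [-1.000e-04 -3.084e-01 -1.700e-03] rows 7.9 1.3
```

```bash
python3 -m pendant '{"offset":[[-0.2,-0.3,-0.25],[-0.4,-0.4,-0.5],[-0.6,-0.4,-0.75],[-0.77,-0.4,-0.95],[-0.77,-0.4,-0.95]],"turn":[[0,-0.15,0],[0,-0.308,0],[0,-0.308,0],[0,-0.308,0],[0,-0.308,0]]}' 100; python3 -c "
from h import *
plan([.44,.226,.33],91,[-1,0])"
```

```text
clock: 0.72
position: [0.2931, 0.4133, 0.3113]
ee_rot: [-0.498, -0.503, 0.503, 0.497]
ft_force: [-0.5, 0.4, 0.1]
grip_width: 0.999
offset [-0.9447  0.0014 -0.7237] mm [-188.9    0.3 -144.7] turn [ 0.0009 -0.0079 -0.0014] rows 3.8 0.0
```

```bash
python3 -m pendant '{"offset":[[-0.24,0,-0.18],[-0.48,0,-0.36],[-0.72,0,-0.54],[-0.94,0,-0.72],[-0.94,0,-0.72],[-0.94,0,-0.72]],"turn":[[0,0,0],[0,0,0],[0,0,0],[0,0,0],[0,0,0],[0,0,0]]}'; python3 -c "
from h import *
o=manip.get_obs();p,d=manip.camera('wrist');np.savez('w1.npz',p=p,d=d,o=o,allow_pickle=True)
cv2.imwrite('pics/w1.png',p[:,:,::-1]);print(o['position'],o['clock'])"
```

```text
clock: 1.48
position: [0.4387, 0.228, 0.3112]
ee_rot: [-0.497, -0.503, 0.503, 0.497]
ft_force: [0.6, 0.0, 0.7]
grip_width: 0.999
[0.43865397 0.22796769 0.31120877] 1.475
```

View pics/w1.png

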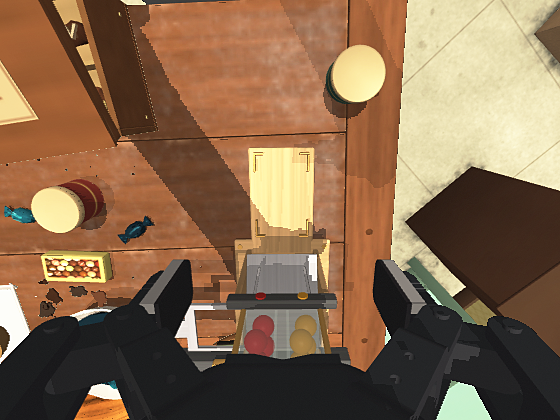

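```bash
python3 - <<'E'
from h import *
D=np.load("w1.npz",allow_pickle=True);p=D["p"];o=D["o"].item()
def deck(x0,x1,y0,y1):
    g=cv2.cvtColor(p,cv2.COLOR_RGB2GRAY).astype(int);return g
g=deck(0,0,0,0)
W=np.zeros(g.shape,bool);W[148:241,249:317]=1
k=W&(g<150)
for r in range(146,244,1):
    print(r,''.join('#' if g[r,c]<110 else ('+' if g[r,c]<160 else ('-' if g[r,c]<185 else '.')) for c in range(244,322))) if r%2==0 or r<158 or r>228 else 0
E
```

```text
146 ++++++++++++++++++++++++++++++++++++++++++++++++++#####++++++++++#++++++++++++
147 ++++++######++++++++++++++++++++++++++++++-----+++++-+++++++++++++++++++++++++
148 +++++.................................................................++++++++
149 ++++..................................................................++++++++
150 ++++..................................................................++++++++
151 ++++..................................................................++++++++
152 ++++.....-+##+++#++.....................................#######++-....++++++++
153 ++++...................................................#..............++++++++
154 ++++...................................................#-+++#+###+....++++++++
155 ++++-......#+++++++............................................#......++++++++
156 ++++-......+...................................................#.-....++++++++
157 ++++-......#...................................................#......++++++++
158 ++++-......#...................................................#.-....++++++++
160 ++++-......#.....
[... 3428 characters left out ...]
----++++--++-########++++++#########
236 ########-.-+........-++++++++++++++#+++++++++++###++##+-........#++###########
237 ########-.--+++++++++++++++++++++++++++++++++++++++++++#########+++###########
238 ########--------+++++++++++++++++++++++++++++++++++++++++++++++++++###########
239 ##++++++--------+++++++++++++++++++++++++++++++++++++++++++++++++++##+++++++++
240 ++++++++---------++++++++++++++++++++++++++++++++++++++++++++++++++#++++++++++
241 -------+---------+++++++++++++++++++++++++++++++++++++++++++++++++++++++++++++
242 -----------------+++++++++++++++++++++++++++++++++++++++++++++++++++++++++++++
243 -----------------+++++++++++++++++++++++++++++++++++++++++++++++++++++++++++++
```

```bash
python3 - <<'E'
from h import *
D=np.load("w1.npz",allow_pickle=True);o=D["o"].item();P=D["d"]
q=wray([[255,155.5],[307,154.5],[257,233.7],[306,233.7]],.010,o);print(np.round(q,4),q.mean(0))
print("sizes",np.linalg.norm(q[0]-q[1]),np.linalg.norm(q[2]-q[3]),np.linalg.norm(q[0]-q[2]),np.linalg.norm(q[1]-q[3]))
print("deck edges",wray([[248.2,160],[314,160],[282,147.5],[313,190],[249.7,190]],.008,o)[:,:2])
print("yaw",np.degrees(np.arctan2((q[2]+q[3]-q[0]-q[1])[1],(q[2]+q[3]-q[0]-q[1])[0])))
a=np.radians(1);print("origin guess nest x",(q.mean(0)-[.609,.227,0])[:2])
plan([.523,-.32,.25],56.5,[-1,0])
E
```

```text
[[0.4237 0.1879 0.01  ]
 [0.4215 0.2621 0.01  ]
 [0.5435 0.1893 0.01  ]
 [0.5426 0.2647 0.01  ]] [0.48282176 0.2259873  0.01      ]
sizes 0.07424092266053528 0.07543996123506375 0.11979104422632894 0.121189096608482
deck edges [[0.43054231 0.17782804]
 [0.42945897 0.27260727]
 [0.41220483 0.22632805]
 [0.47386438 0.27293006]
 [0.47494899 0.17913468]]
yaw 0.9418100713894272
origin guess nest x [-0.12617824 -0.0010127 ]
offset [-2.747   0.403  -0.3858] mm [-549.4   80.6  -77.2] turn [ 4.000e-04  7.618e-01 -1.600e-03] rows 9.0 3.2
```

```bash
python3 -m pendant '{"offset":[[-0.3,0.05,-0.03],[-0.6,0.1,-0.06],[-0.9,0.15,-0.1],[-0.95,0.15,-0.12],[-0.95,0.15,-0.12]],"turn":[[0,0,0],[0,0,0],[0,0,0],[0,0,0],[0,0,0]]}';python3 -m pendant '{"offset":[[-0.3,0.05,-0.05],[-0.6,0.1,-0.08],[-0.9,0.15,-0.12],[-0.95,0.15,-0.14],[-0.95,0.15,-0.14]],"turn":[[0,0,0],[0,0,0],[0,0,0],[0,0,0],[0,0,0]]}'; python3 -c "
from h import *
plan([.523,-.32,.24],56.5,[-1,0])"
```

```text
clock: 2.15
position: [0.465, 0.0399, 0.2815]
ee_rot: [-0.497, -0.503, 0.504, 0.496]
ft_force: [-0.2, 0.6, 0.5]
grip_width: 1.001
clock: 2.78
position: [0.4965, -0.1478, 0.2515]
ee_rot: [-0.496, -0.504, 0.505, 0.496]
ft_force: [-0.4, -0.2, -0.3]
grip_width: 1.001
offset [-0.8628  0.152  -0.1183] mm [-172.6   30.4  -23.7] turn [-5.000e-04  7.657e-01 -1.500e-03] rows 2.8 3.2
```

```bash
python3 -m pendant '{"offset":[[-0.25,0.05,-0.03],[-0.5,0.1,-0.06],[-0.75,0.15,-0.1],[-0.86,0.15,-0.118],[-0.863,0.152,-0.118],[-0.863,0.152,-0.118]],"turn":[[0,0.2,0],[0,0.4,0],[0,0.6,0],[0,0.766,0],[0,0.766,0],[0,0.766,0]]}'; python3 -c "
from h import *
o=manip.get_obs();p,d=manip.camera('wrist');cv2.imwrite('pics/w2.png',p[:,:,::-1])
hsv=cv2.cvtColor(p,cv2.COLOR_RGB2HSV).astype(int);H,S,V=hsv[...,0],hsv[...,1],hsv[...,2]
k=(((H>165)|(H<3))&(S>90)&(V>40)).astype(np.uint8)
n,l,st,c=cv2.connectedComponentsWithStats(k);i=1+st[1:,4].argmax();print(st[i],c[i])
v,u=np.nonzero(l==i);print(cv2.minAreaRect(wray(np.c_[u,v],.046,o)[:,:2].astype(np.float32)))
k2=(S<40)&(V>170);n,l,st,c=cv2.connectedComponentsWithStats(k2.astype(np.uint8));
for i in np.argsort(-st[1:,4])[:3]+1:
  v,u=np.nonzero(l==i);print(st[i],cv2.minAreaRect(wray(np.c_[u,v],.003,o)[:,:2].astype(np.float32)))
plan([.523,-.32,.022],56.5,[-1,0])"
```

```text
clock: 3.52
position: [0.5241, -0.3172, 0.221]
ee_rot: [-0.622, -0.336, 0.336, 0.622]
ft_force: [0.0, 0.3, 0.5]
grip_width: 1.002
[ 249  131   64  106 1968] [282.57723577 194.78506098]
((0.5231784582138062, -0.3191627562046051), (0.06423009932041168, 0.11283860355615616), 56.6434211730957)
[  235   216   252   147 12045] ((0.7608475685119629, -0.34452974796295166), (0.20256219804286957, 0.28148597478866577), 4.841431617736816)
[ 260  142   45   79 3275] ((0.5286083817481995, -0.3206612169742584), (0.052492380142211914, 0.09457676857709885), 56.72748947143555)
[ 224  206  267  148 1307] ((0.7527482509613037, -0.3472040593624115), (0.20174160599708557, 0.3087221384048462), 4.675406455993652)
offset [-0.0139  1.0898 -0.0035] mm [ -2.8 218.   -0.7] turn [-0.0007  0.006   0.0004] rows 3.5 0.0
```

View pics/w2.png

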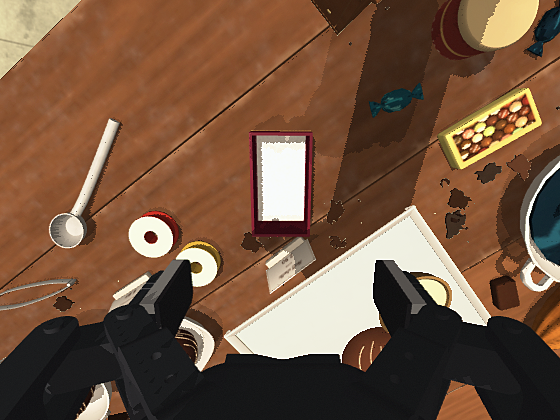

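```bash
python3 -m pendant '{"offset":[[-0.01,0.25,0],[-0.012,0.5,0],[-0.012,0.7,0],[-0.012,0.85,0],[-0.012,0.92,0],[-0.012,0.92,0]],"turn":[[0,0.006,0],[0,0.006,0],[0,0.006,0],[0,0.006,0],[0,0.006,0],[0,0.006,0]]}' 100; python3 -c "
from h import *
plan([.5232,-.3193,.022],56.6,[-1,0])"
```

```text
clock: 4.32
position: [0.5229, -0.3182, 0.0372]
ee_rot: [-0.622, -0.335, 0.335, 0.623]
ft_force: [0.1, -0.7, 0.3]
grip_width: 1.002
offset [-0.0037  0.1696 -0.0044] mm [-0.7 33.9 -0.9] turn [-0.0016 -0.0001  0.001 ] rows 0.5 0.0
```

Descend and grip; then lift a little.

```bash
python3 -m pendant '{"offset":[[-0.003,0.08,-0.004],[-0.003,0.168,-0.004],[-0.003,0.168,-0.004]],"turn":[[0,0,0],[0,0,0],[0,0,0]]}' && python3 -m pendant '{"offset":[[0,0,0],[0,0,0],[0,0,0],[0,0,0],[0,0,0],[0,0,0]],"turn":[[0,0,0],[0,0,0],[0,0,0],[0,0,0],[0,0,0],[0,0,0]]}' 60 25; python3 -m pendant '{"offset":[[0,-0.1,0],[0,-0.3,0],[0,-0.6,0],[0,-0.8,0],[0,-0.8,0],[0,-0.8,0]],"turn":[[0,0,0],[0,0,0],[0,0,0],[0,0,0],[0,0,0],[0,0,0]]}'; python3 -c "
from h import *
p,d=manip.camera('wrist');cv2.imwrite('pics/w3.png',p[:,:,::-1])
plan([.483,.226,.2],91,[-1,0])"
```

```text
clock: 4.7
position: [0.5223, -0.3186, 0.002]
ee_rot: [-0.621, -0.335, 0.336, 0.624]
ft_force: [0.8, 0.0, -0.2]
grip_width: 0.999
clock: 5.45
position: [0.5224, -0.3186, 0.0022]
ee_rot: [-0.621, -0.335, 0.336, 0.624]
ft_force: [-0.1, 0.1, 2.8]
grip_width: 0.744
clock: 6.2
position: [0.5227, -0.3187, 0.1623]
ee_rot: [-0.621, -0.335, 0.336, 0.624]
ft_force: [-0.6, 0.6, -0.7]
grip_width: 0.745
offset [ 2.1647 -0.0894  1.6635] mm [432.9 -17.9 332.7] turn [-0.0058 -0.7643  0.0025] rows 8.7 3.2
```

View pics/w3.png

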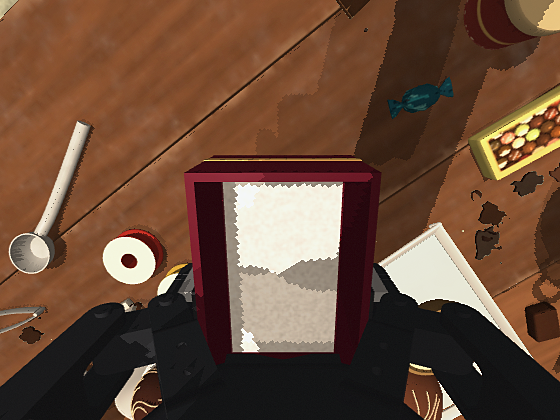

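```bash
python3 -m pendant '{"offset":[[0.15,-0.05,0.11],[0.35,-0.1,0.27],[0.6,-0.15,0.46],[0.85,-0.2,0.65],[0.85,-0.2,0.65],[0.85,-0.2,0.65]],"turn":[[0,0,0],[0,0,0],[0,0,0],[0,0,0],[0,0,0],[0,0,0]]}';python3 -m pendant '{"offset":[[0.15,0,0.11],[0.35,0,0.27],[0.6,0,0.46],[0.85,0,0.65],[0.85,0,0.65],[0.85,0,0.65]],"turn":[[0,-0.1,0],[0,-0.3,0],[0,-0.5,0],[0,-0.7,0],[0,-0.76,0],[0,-0.76,0]]}'; python3 -c "
from h import *
plan([.482,.226,.2],91,[-1,0])"
```

```text
clock: 7.0
position: [0.5072, -0.1052, 0.2017]
ee_rot: [-0.621, -0.334, 0.336, 0.624]
ft_force: [0.5, -1.1, -0.9]
grip_width: 0.744
clock: 7.75
position: [0.4923, 0.1065, 0.2017]
ee_rot: [-0.495, -0.502, 0.504, 0.499]
ft_force: [-0.9, -0.7, -0.4]
grip_width: 0.748
offset [0.5979 0.103  0.044 ] mm [119.6  20.6   8.8] turn [-0.0074 -0.0072  0.0017] rows 1.9 0.0
```

```bash
python3 -m pendant '{"offset":[[0.2,0,0.044],[0.4,0,0.044],[0.595,0,0.044],[0.598,0.2,0.044],[0.598,0.4,0.044],[0.598,0.55,0.044],[0.598,0.55,0.044],[0.598,0.55,0.044]],"turn":[[0,0,0],[-0.007,-0.007,0.002],[-0.007,-0.007,0.002],[-0.007,-0.007,0.002],[-0.007,-0.007,0.002],[-0.007,-0.007,0.002],[-0.007,-0.007,0.002],[-0.007,-0.007,0.002]]}'; python3 -c "
from h import *
o=manip.get_obs();p,d=manip.camera('wrist');cv2.imwrite('pics/w4.png',p[:,:,::-1])
plan([.482,.226,.0297],91,[-1,0])"
```

```text
clock: 8.75
position: [0.4827, 0.2252, 0.093]
ee_rot: [0.497, 0.504, -0.503, -0.496]
ft_force: [0.7, -0.6, -0.3]
grip_width: 0.746
offset [0.0013 0.4116 0.0042] mm [ 0.3 82.3  0.8] turn [ 0.0018 -0.0028  0.0009] rows 1.3 0.0
```

View pics/w4.png

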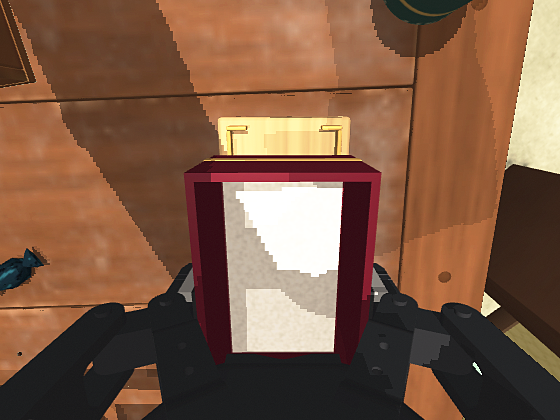

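```bash
python3 -m pendant '{"offset":[[0.001,0.1,0.004],[0.001,0.2,0.004],[0.001,0.3,0.004],[0.001,0.36,0.004],[0.001,0.4,0.004],[0.001,0.41,0.004],[0.001,0.412,0.004]],"turn":[[0.002,-0.003,0],[0.002,-0.003,0],[0.002,-0.003,0],[0.002,-0.003,0],[0.002,-0.003,0],[0.002,-0.003,0],[0.002,-0.003,0]]}'
```

```text
clock: 9.68
position: [0.4824, 0.2261, 0.0114]
ee_rot: [0.495, 0.505, -0.504, -0.496]
ft_force: [0.2, 1.3, -1.5]
grip_width: 0.746
```

```bash
python3 -m pendant '{"offset":[[0,0.005,0],[0,0.008,0],[0,0.008,0]],"turn":[[0,0,0],[0,0,0],[0,0,0]]}'; python3 -m pendant '{"offset":[[0,0,0],[0,0,0],[0,0,0],[0,0,0]],"turn":[[0,0,0],[0,0,0],[0,0,0],[0,0,0]]}' 100;  python3 -m pendant '{"offset":[[0,-0.1,0],[0,-0.3,0],[0,-0.6,0],[0,-0.95,0],[0,-0.95,0],[0,-0.95,0]],"turn":[[0,0,0],[0,0,0],[0,0,0],[0,0,0],[0,0,0],[0,0,0]]}';python3 - <<'E'
from h import *
o=manip.get_obs();p,d=manip.camera('wrist');cv2.imwrite('pics/w5.png',p[:,:,::-1])
hsv=cv2.cvtColor(p,cv2.COLOR_RGB2HSV).astype(int);H,S,V=hsv[...,0],hsv[...,1],hsv[...,2]
k=(((H>165)|(H<3))&(S>90)&(V>40)).astype(np.uint8)
n,l,st,c=cv2.connectedComponentsWithStats(k)
for i in np.argsort(-st[1:,4])[:2]+1:
  v,u=np.nonzero(l==i);print(st[i],cv2.minAreaRect(wray(np.c_[u,v],.054,o)[:,:2].astype(np.float32)))
# refined knob with scene cloud too
p,d=manip.camera('scene');P=cloud('scene',d)
k=(P[...,2]>.17)&(P[...,2]<.215)&(P[...,0]>.57)&(P[...,0]<.64)&(P[...,1]>.0)&(P[...,1]<.08);print("knob scene",k.sum(),P[k].mean(0),P[k].min(0),P[k].max(0))
r=(P[...,2]>.165)&(P[...,2]<.23)&(P[...,0]>.62)&(P[...,0]<.68)&(P[...,1]>.14)&(P[...,1]<.18);hs=cv2.cvtColor(p,cv2.COLOR_RGB2HSV).astype(int)
r&=((hs[...,0]<6)|(hs[...,0]>174))&(hs[...,1]>150);print("cap",r.sum(),P[r].mean(0) if r.any() else 0, np.argwhere(r).mean(0))
plan([.6120,.0415,.28],91,[-1,0])
E
```

```text
clock: 10.05
position: [0.4827, 0.2263, 0.0102]
ee_rot: [0.495, 0.505, -0.504, -0.496]
ft_force: [-1.1, 0.8, 5.0]
grip_width: 0.747
clock: 10.55
position: [0.4826, 0.2262, 0.0102]
ee_rot: [0.495, 0.505, -0.504, -0.496]
ft_force: [0.1, -0.2, -1.0]
grip_width: 0.998
clock: 11.3
position: [0.4825, 0.2261, 0.2001]
ee_rot: [0.495, 0.505, -0.504, -0.496]
ft_force: [-1.5, 0.9, -0.7]
grip_width: 1.003
[ 247  134   71  114 2707] ((0.4837348461151123, 0.2258330136537552), (0.11204975098371506, 0.06397757679224014), 1.0315651893615723)
[243 322  17  13 172] ((0.6376869082450867, 0.1938406527042389), (0.017732055857777596, 0.015853596851229668), 89.69434356689453)
knob scene 83 [0.60822941 0.0385015  0.19154318] [0.59928082 0.02940993 0.17016556] [0.62158595 0.05033568 0.20745202]
cap 10 [0.64623861 0.15814873 0.18459112] [154.5 245.8]
offset [-0.9321 -0.3143 -0.6346] mm [-186.4  -62.9 -126.9] turn [-0.0015  0.0003  0.0001] rows 3.7 0.0
```

View pics/w5.png

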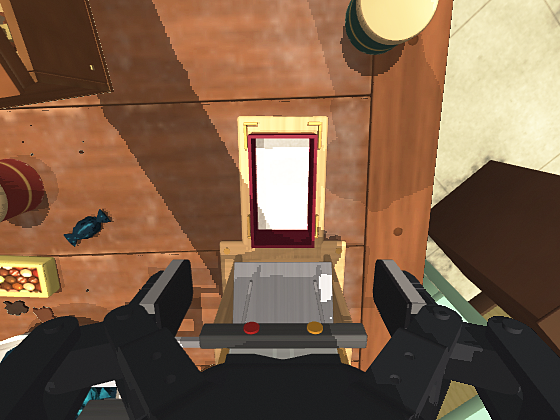

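```bash
python3 -m pendant '{"offset":[[-0.2,-0.2,0],[-0.45,-0.3,0],[-0.7,-0.31,-0.1],[-0.9,-0.31,-0.3],[-0.93,-0.31,-0.55],[-0.93,-0.31,-0.635],[-0.93,-0.31,-0.635],[-0.93,-0.31,-0.635]],"turn":[[0,0,0],[0,0,0],[0,0,0],[0,0,0],[0,0,0],[0,0,0],[0,0,0],[0,0,0]]}' 60; python3 - <<'E'
from h import *
o=manip.get_obs();p,d=manip.camera('wrist');cv2.imwrite('pics/w6.png',p[:,:,::-1])
plan([.6120,.0415,.182],91,[-1,0])
E
```

```text
clock: 12.4
position: [0.6112, 0.0417, 0.2595]
ee_rot: [-0.495, -0.504, 0.505, 0.496]
ft_force: [-0.2, -0.8, -0.3]
grip_width: 0.599
offset [-0.0025  0.4835 -0.0049] mm [-0.5 96.7 -1. ] turn [-0.0027  0.0003  0.0005] rows 1.5 0.0
```

View pics/w6.png

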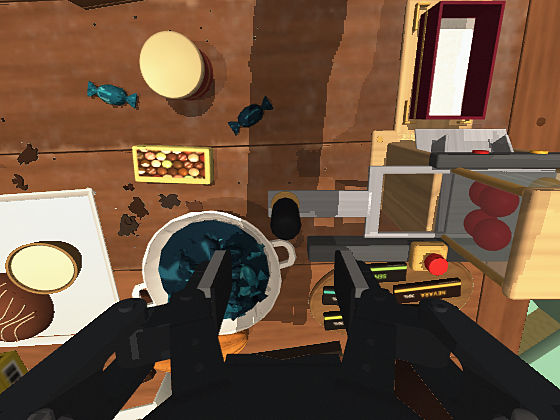

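```bash
python3 - <<'E'
from h import *
T=np.load("top0.npz");P=cloud("top",T["d"])
for y in np.arange(.02,.18,.015):
    r=[]
    for x in (.585,.60,.612,.625,.635,.645,.655):
        k=(abs(P[...,0]-x)<.004)&(abs(P[...,1]-y)<.005)&(P[...,2]<.4);r.append(P[k][:,2].max()if k.any() else 0)
    print(round(y,3),np.round(r,3))
E
```

```text
0.02 [0.006 0.002 0.005 0.003 0.007 0.004 0.005]
0.035 [0.006 0.189 0.209 0.201 0.007 0.006 0.005]
0.05 [0.002 0.19  0.208 0.195 0.    0.    0.006]
0.065 [0.002 0.145 0.151 0.146 0.    0.168 0.163]
0.08 [0.001 0.148 0.15  0.147 0.    0.166 0.167]
0.095 [0.004 0.149 0.15  0.149 0.    0.163 0.166]
0.11 [0.144 0.15  0.152 0.147 0.146 0.168 0.166]
0.125 [0.144 0.15  0.15  0.145 0.147 0.167 0.165]
0.14 [ 0.15  -0.005  0.     0.     0.143  0.167  0.165]
0.155 [0.149 0.012 0.015 0.011 0.176 0.19  0.185]
0.17 [0.148 0.141 0.141 0.142 0.174 0.185 0.186]
```

```bash
python3 -m pendant '{"offset":[[-0.002,0.15,-0.004],[-0.002,0.3,-0.004],[-0.002,0.42,-0.004],[-0.002,0.475,-0.004],[-0.002,0.475,-0.004]],"turn":[[0,0,0],[0,0,0],[0,0,0],[0,0,0],[0,0,0]]}'; python3 -m pendant '{"offset":[[0,0,0],[0,0,0],[0,0,0],[0,0,0],[0,0,0],[0,0,0],[0,0,0]],"turn":[[0,0,0],[0,0,0],[0,0,0],[0,0,0],[0,0,0],[0,0,0],[0,0,0]]}' 15 30;python3 -c "
from h import *
print(manip.get_obs()['position'])"
```

```text
clock: 13.08
position: [0.6114, 0.0418, 0.1651]
ee_rot: [-0.495, -0.504, 0.505, 0.496]
ft_force: [0.5, -0.3, 0.6]
grip_width: 0.598
clock: 13.95
position: [0.6119, 0.0437, 0.1665]
ee_rot: [0.494, 0.505, -0.504, -0.496]
ft_force: [-2.0, 4.7, 5.6]
grip_width: 0.249
[0.61187991 0.04365813 0.16645359]
```

```bash
python3 -m pendant '{"offset":[[0.02,0,0],[0.04,0,0],[0.06,0,0],[0.08,0,0],[0.1,0,0],[0.12,0,0],[0.13,0,0],[0.13,0,0]],"turn":[[0,0,0],[0,0,0],[0,0,0],[0,0,0],[0,0,0],[0,0,0],[0,0,0],[0,0,0]]}'
```

```text
clock: 14.95
position: [0.6113, 0.0704, 0.1665]
ee_rot: [0.494, 0.506, -0.504, -0.496]
ft_force: [-0.2, -1.3, -1.4]
grip_width: 0.246
```

```bash
python3 -m pendant '{"offset":[[0.006,0,0],[0.01,0,0],[0.01,0,0]],"turn":[[0,0,0],[0,0,0],[0,0,0]]}' | sed -n '2p;4p'; python3 -m pendant '{"offset":[[0.006,0,0],[0.01,0,0],[0.01,0,0]],"turn":[[0,0,0],[0,0,0],[0,0,0]]}' | sed -n '2p;4p'; python3 -m pendant '{"offset":[[0.006,0,0],[0.01,0,0],[0.01,0,0]],"turn":[[0,0,0],[0,0,0],[0,0,0]]}'| sed -n '2p;4p'
```

```text
position: [0.6113, 0.0726, 0.1665]
ft_force: [0.5, -2.2, -1.5]
position: [0.6112, 0.0748, 0.1666]
ft_force: [0.3, -1.3, -2.0]
position: [0.6112, 0.0772, 0.1665]
ft_force: [0.1, -0.5, -1.6]
```

```bash
python3 -m pendant '{"offset":[[0.005,0,0],[0.009,0,0]],"turn":[[0,0,0],[0,0,0]]}' | sed -n '2p;4p'; python3 -m pendant '{"offset":[[0.005,0,0],[0.009,0,0]],"turn":[[0,0,0],[0,0,0]]}' | sed -n '2p;4p'; python3 -c "
from h import *
p,d=manip.camera('scene');P=cloud('scene',d);hs=cv2.cvtColor(p,cv2.COLOR_RGB2HSV).astype(int)
r=(P[...,2]>.165)&(P[...,2]<.23)&(P[...,0]>.62)&(P[...,0]<.68)&(P[...,1]>.14)&(P[...,1]<.18)
r&=((hs[...,0]<6)|(hs[...,0]>174))&(hs[...,1]>150);print('cap',r.sum(),P[r].mean(0), P[r][:,2].max(),np.argwhere(r).mean(0))"
```

```text
position: [0.6112, 0.0789, 0.1666]
ft_force: [0.4, -3.0, -1.6]
position: [0.6111, 0.0806, 0.1666]
ft_force: [0.4, -3.3, -2.2]<string>:5: RuntimeWarning: Mean of empty slice.
  ret = um.true_divide(
Traceback (most recent call last):
ValueError: zero-size array to reduction operation maximum which has no identity
```

```bash
python3 -m pendant '{"offset":[[0.005,0,0],[0.009,0,0]],"turn":[[0,0,0],[0,0,0]]}' | sed -n '2p;4p'; python3 -m pendant '{"offset":[[0.005,0,0],[0.009,0,0]],"turn":[[0,0,0],[0,0,0]]}' | sed -n '2p;4p'; python3 -c "
from h import *
for n in ('scene','wrist','top'):
  p,d=manip.camera(n);hs=cv2.cvtColor(p,cv2.COLOR_RGB2HSV).astype(int)
  cv2.imwrite('pics/g_'+n+'.png',p[:,:,::-1])
  r=((hs[...,0]<6)|(hs[...,0]>174))&(hs[...,1]>170)&(hs[...,2]>150)
  k,l,st,c=cv2.connectedComponentsWithStats(r.astype(np.uint8))
  print(n,[(st[i].tolist(),np.round(c[i])) for i in range(1,k) if 5<st[i][4]][:8])"
```

```text
position: [0.6111, 0.0826, 0.1666]
ft_force: [-0.1, -3.8, -1.6]
position: [0.611, 0.0845, 0.1666]
ft_force: [0.4, -3.1, -2.4]
scene [([292, 24, 3, 3, 9], array([293.,  25.])), ([331, 34, 8, 8, 42], array([335.,  37.])), ([301, 40, 8, 5, 25], array([304.,  42.])), ([145, 114, 8, 6, 14], array([148., 117.])), ([150, 131, 38, 7, 111], array([169., 134.])), ([201, 194, 6, 5, 22], array([203., 196.])), ([186, 201, 3, 3, 7], array([187., 202.])), ([191, 200, 5, 3, 11], array([193., 201.]))]
wrist [([442, 0, 14, 5, 51], array([447.,   2.])), ([473, 0, 22, 5, 82], array([484.,   2.])), ([454, 10, 28, 29, 617], array([467.,  24.])), ([458, 74, 26, 26, 549], array([471.,  86.])), ([127, 166, 6, 9, 39], array([130., 170.])), ([499, 171, 21, 4, 77], array([510., 172.])), ([68, 192, 9, 2, 15], array([ 72., 193.]))]
top [([536, 168, 4, 4, 14], array([538., 169.])), ([550, 172, 4, 5, 16], array([552., 174.])), ([539, 175, 3, 4, 10], array([540., 176.])), ([542, 182, 4, 4, 14], array([544., 184.])), ([505, 203, 5, 4, 13], array([507., 205.])), ([500, 216, 4, 4, 12], array([502., 218.])), ([493, 218, 4, 4, 13], array([494., 220.])), ([556, 246, 4, 5, 6], array([557., 248.]))]
```

```bash
python3 -m pendant '{"offset":[[0.005,0,0],[0.009,0,0]],"turn":[[0,0,0],[0,0,0]]}' | sed -n '2p;4p'; python3 -m pendant '{"offset":[[0.005,0,0],[0.009,0,0]],"turn":[[0,0,0],[0,0,0]]}' | sed -n '2p;4p'
```

```text
position: [0.611, 0.0863, 0.1666]
ft_force: [0.4, -4.6, -1.9]
position: [0.611, 0.0876, 0.1666]
ft_force: [-0.0, -5.1, -1.7]
```

View pics/g_wrist.png

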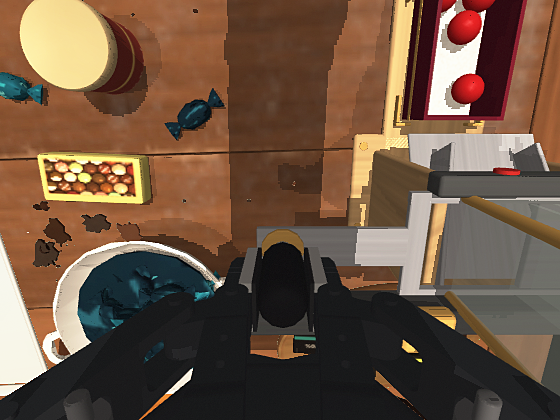

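```bash
for i in 1; do python3 -m pendant '{"offset":[[0.006,0,0],[0.01,0,0]],"turn":[[0,0,0],[0,0,0]]}' | sed -n '2p;4p'; done; python3 -m pendant '{"offset":[[0.006,0,0],[0.01,0,0]],"turn":[[0,0,0],[0,0,0]]}' | sed -n '2p;4p'
```

```text
position: [0.6109, 0.0895, 0.1666]
ft_force: [-0.3, -3.7, -2.3]
position: [0.6109, 0.0928, 0.1666]
ft_force: [0.1, 0.6, -2.9]
```

```bash
python3 -m pendant '{"offset":[[0.004,0,0],[0.006,0,0]],"turn":[[0,0,0],[0,0,0]]}' | sed -n '2p;4p'; python3 -m pendant '{"offset":[[0.004,0,0],[0.006,0,0]],"turn":[[0,0,0],[0,0,0]]}' | sed -n '2p;4p'
```

```text
position: [0.6109, 0.0941, 0.1666]
ft_force: [1.4, -2.0, -2.1]
position: [0.6108, 0.0948, 0.1666]
ft_force: [0.3, -5.0, -1.2]
```

```bash
python3 -m pendant '{"offset":[[0.006,0,0],[0.01,0,0]],"turn":[[0,0,0],[0,0,0]]}' | sed -n '2p;4p'
```

```text
position: [0.6109, 0.0953, 0.1666]
ft_force: [0.3, -7.3, -1.9]
```

```bash
python3 -m pendant '{"offset":[[0.006,0,0],[0.011,0,0]],"turn":[[0,0,0],[0,0,0]]}' | sed -n '2p;4p'
```

```text
position: [0.6108, 0.0954, 0.1666]
ft_force: [0.5, -10.2, -2.2]
```

```bash
python3 -m pendant '{"offset":[[0,0,0],[-0.001,0,0]],"turn":[[0,0,0],[0,0,0]]}' | sed -n '2p;4p'; python3 -m pendant '{"offset":[[0,0,0],[0,0,0],[0,0,0],[0,0,0],[0,0,0],[0,0,0],[0,0,0],[0,0,0]],"turn":[[0,0,0],[0,0,0],[0,0,0],[0,0,0],[0,0,0],[0,0,0],[0,0,0],[0,0,0]]}' 65;python3 -c "
from h import *
p,d=manip.camera('wrist');cv2.imwrite('pics/w8.png',p[:,:,::-1])"
```

```text
position: [0.6109, 0.0949, 0.1666]
ft_force: [1.2, -4.5, -2.2]
clock: 20.52
position: [0.6108, 0.0949, 0.1666]
ee_rot: [-0.495, -0.504, 0.505, 0.496]
ft_force: [-0.3, 0.4, -0.6]
grip_width: 0.651
```

View pics/w8.png

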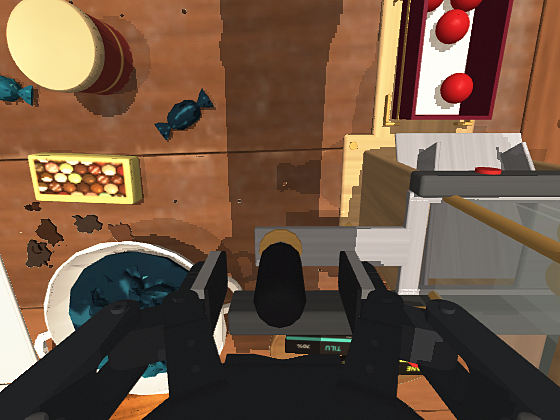

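```bash
python3 -m pendant '{"offset":[[0,0,0],[0,0,0],[0,0,0],[0,0,0],[0,0,0],[0,0,0],[0,0,0],[0,0,0]],"turn":[[0,0,0],[0,0,0],[0,0,0],[0,0,0],[0,0,0],[0,0,0],[0,0,0],[0,0,0]]}' | sed -n 2p; python3 -c "
from h import *
p,d=manip.camera('top');q,d=manip.camera('scene')
a=cv2.resize(p[170:275,125:240,::-1],None,fx=4,fy=4,interpolation=3);b=cv2.resize(q[120:225,170:255,::-1],None,fx=4,fy=4,interpolation=3)
cv2.imwrite('pics/t9.png',np.hstack([a,b]));print(a.shape,b.shape)"
```

```text
position: [0.6109, 0.0949, 0.1666]
(420, 460, 3) (420, 340, 3)
```

```bash
cat > cnt.py <<'E'
from h import *
for n in ('top','scene'):
  p,d=manip.camera(n);P=cloud(n,d);hs=cv2.cvtColor(p,cv2.COLOR_RGB2HSV).astype(int);H,S,V=hs[...,0],hs[...,1],hs[...,2]
  box=(abs(P[...,0]-.483)<.052)&(abs(P[...,1]-.226)<.029)&(P[...,2]>.012)&(P[...,2]<.075)
  red=box&((H<6)|(H>174))&(S>170)&(V>130);gold=box&(H>14)&(H<32)&(S>140)
  hop=(abs(P[...,0]-.609)<.06)&(abs(P[...,1]-.227)<.06)&(P[...,2]>.14)&(P[...,2]<.25)
  print(n,'red',red.sum(),'gold',gold.sum(),'hopper red',(hop&((H<6)|(H>174))&(S>120)).sum())
  k,l,st,c=cv2.connectedComponentsWithStats(red.astype(np.uint8))
  for i in range(1,k):
    if st[i][4]>3: print('  ',st[i].tolist(),np.round(P[l==i].mean(0),3),'zmax',round(P[l==i][:,2].max(),3))
  k=(P[...,2]>.185)&(P[...,2]<.212)&(P[...,0]>.59)&(P[...,0]<.635)&(P[...,1]>.02)&(P[...,1]<.12)&(V<70);print('  dark knobish',k.sum(),P[k].mean(0) if k.any() else 0)
E
python3 cnt.py
```

```text
top red 0 gold 0 hopper red 0
  dark knobish 2 [0.6057963  0.05284462 0.19110094]
scene red 35 gold 6 hopper red 9
   [201, 193, 6, 5, 20] [0.509 0.237 0.035] zmax 0.056
   [191, 199, 5, 3, 9] [0.465 0.232 0.036] zmax 0.038
   [186, 201, 3, 3, 6] [0.447 0.238 0.034] zmax 0.037
  dark knobish 67 [0.60722381 0.07505784 0.19748041]
```

```bash
python3 - <<'E'
from h import *
D=np.load('scene0.npz');P=cloud('scene',D['d'])
def hop(p,P):
  hs=cv2.cvtColor(p,cv2.COLOR_RGB2HSV).astype(int);H,S,V=hs[...,0],hs[...,1],hs[...,2]
  m=((H<6)|(H>174))&(S>120);m[:120]=0;m[190:]=0;m[:,:205]=0;m[:,245:]=0
  print('hopper red px',m.sum(),[ (int(a),int(b)) for b,a in np.argwhere(m)[::6]])
  g=(H>14)&(H<32)&(S>120);g[:130]=0;g[175:]=0;g[:,:205]=0;g[:,228:]=0;print('gold px',g.sum())
hop(D['p'],P);p,d=manip.camera('scene');hop(p,0)
o=manip.get_obs();p=cv2.imread('pics/w8.png');hs=cv2.cvtColor(p,cv2.COLOR_BGR2HSV).astype(int)
m=((hs[...,0]<6)|(hs[...,0]>174))&(hs[...,1]>170)&(hs[...,2]>130)
k,l,st,c=cv2.connectedComponentsWithStats(m.astype(np.uint8))
for i in range(1,k):
  if st[i][4]>20 and st[i][0]>350: print(st[i].tolist(),np.round(wray([c[i]],.0235,o),3))
E
```

```text
hopper red px 223 [(213, 120), (214, 121), (213, 122), (211, 123), (206, 124), (212, 124), (207, 125), (213, 125), (208, 126), (214, 126), (209, 127), (205, 128), (215, 128), (215, 129), (212, 130), (211, 131), (210, 132), (206, 135), (206, 137), (232, 150), (233, 151), (231, 152), (226, 153), (232, 153), (227, 154), (233, 154), (229, 155), (226, 156), (232, 156), (228, 157), (234, 157), (231, 158), (228, 159), (234, 159), (231, 160), (228, 161), (218, 165), (219, 168)]
gold px 227
hopper red px 146 [(211, 120), (211, 121), (210, 122), (207, 123), (213, 123), (208, 124), (214, 124), (209, 125), (215, 125), (210, 126), (205, 127), (211, 127), (206, 128), (205, 129), (205, 130), (212, 130), (209, 131), (208, 132), (207, 134), (207, 136), (206, 138), (220, 167), (206, 187), (208, 188), (209, 189)]
gold px 233
[412, 0, 35, 120, 437] [[0.489 0.211 0.024]]
[458, 0, 24, 7, 114] [[0.45  0.243 0.024]]
[490, 0, 21, 112, 128] [[0.486 0.276 0.024]]
[440, 9, 30, 31, 710] [[0.465 0.233 0.024]]
[444, 73, 29, 28, 630] [[0.513 0.245 0.024]]
[458, 113, 32, 5, 36] [[0.537 0.263 0.024]]
[478, 169, 24, 6, 102] [[0.587 0.288 0.024]]
[408, 362, 10, 6, 30] [[0.809 0.247 0.024]]
```

```bash
python3 -m pendant '{"offset":[[0,-0.2,0],[0,-0.4,0],[0,-0.5,0.1],[0,-0.5,0.4],[0,-0.5,0.7],[0,-0.5,0.8],[0,-0.5,0.8],[0,-0.5,0.8]],"turn":[[0,0,0],[0,0,0],[0,0,0],[0,0,0],[0,0,0],[0,0,0],[0,0,0],[0,0,0]]}'; cat > w.py <<'E'
from h import *
o=manip.get_obs();p,d=manip.camera('wrist');hs=cv2.cvtColor(p,cv2.COLOR_RGB2HSV).astype(int)
m=((hs[...,0]<6)|(hs[...,0]>174))&(hs[...,1]>170)&(hs[...,2]>140);m=cv2.morphologyEx(m.astype(np.uint8),cv2.MORPH_OPEN,np.ones((5,5)))
k,l,st,c=cv2.connectedComponentsWithStats(m)
for i in range(1,k):
  if st[i][4]>60:
    q=wray([c[i]],.0235,o)[0]
    if abs(q[0]-.5)<.1 and abs(q[1]-.226)<.06: print('red',st[i].tolist(),np.round(q,3))
E
python3 w.py; python3 cnt.py; python3 -c "
from h import *
D=manip.camera('scene')[1];print(cloud('scene',D)[186:190,204:211].round(3).reshape(-1,3)[::4])"
```

```text
clock: 22.82
position: [0.4518, 0.092, 0.267]
ee_rot: [-0.496, -0.504, 0.504, 0.496]
ft_force: [-0.2, -0.2, 0.6]
grip_width: 0.649
red [373, 165, 13, 13, 154] [0.446 0.213 0.024]
red [392, 166, 19, 12, 196] [0.446 0.241 0.024]
red [384, 179, 17, 18, 258] [0.467 0.232 0.024]
red [388, 214, 18, 18, 257] [0.515 0.244 0.024]
top red 0 gold 0 hopper red 6
  dark knobish 55 [0.61072776 0.09052506 0.20134886]
scene red 41 gold 6 hopper red 7
   [201, 193, 6, 6, 24] [0.507 0.233 0.038] zmax 0.057
   [190, 199, 6, 4, 11] [0.463 0.227 0.038] zmax 0.054
   [186, 201, 3, 3, 6] [0.447 0.237 0.034] zmax 0.037
  dark knobish 42 [0.60733146 0.08692074 0.19523782]
[[0.526 0.257 0.058]
 [0.537 0.248 0.058]
 [0.531 0.26  0.05 ]
 [0.539 0.245 0.054]
 [0.532 0.254 0.049]
 [0.537 0.234 0.057]
 [0.534 0.253 0.044]]
```

```bash
python3 -m pendant '{"offset":[[0,0,-0.3],[0,0,-0.55],[0,0,-0.75],[0,0,-0.797],[0,0.1,-0.797],[0,0.3,-0.797],[0,0.45,-0.797],[0,0.49,-0.797],[0,0.49,-0.797]],"turn":[[0,0,0],[0,0,0],[0,0,0],[0,0,0],[0,0,0],[0,0,0],[0,0,0],[0,0,0],[0,0,0]]}'; python3 -c "
from h import *
plan([.6108,.0949,.1666],91,[-1,0],pinch=False)"
```

```text
clock: 24.15
position: [0.6109, 0.0942, 0.1688]
ee_rot: [-0.496, -0.503, 0.505, 0.496]
ft_force: [0.3, 0.9, 0.0]
grip_width: 0.649
offset [0.0034 0.011  0.0002] mm [0.7 2.2 0. ] turn [-0.0019 -0.0014 -0.0018] rows 0.0 0.0
```

```bash
python3 -m pendant '{"offset":[[0.003,0.01,0],[0.003,0.01,0],[0.003,0.01,0],[0.003,0.01,0],[0.003,0.01,0],[0.003,0.01,0]],"turn":[[0,0,0],[0,0,0],[0,0,0],[0,0,0],[0,0,0],[0,0,0]]}' 15 30; python3 -m pendant '{"offset":[[-0.01,0,0],[-0.02,0,0],[-0.03,0,0],[-0.05,0,0],[-0.07,0,0],[-0.09,0,0],[-0.11,0,0],[-0.13,0,0],[-0.15,0,0],[-0.17,0,0],[-0.19,0,0],[-0.2,0,0]],"turn":[[0,0,0],[0,0,0],[0,0,0],[0,0,0],[0,0,0],[0,0,0],[0,0,0],[0,0,0],[0,0,0],[0,0,0],[0,0,0],[0,0,0]]}'
```

```text
clock: 24.9
position: [0.6113, 0.0944, 0.1678]
ee_rot: [-0.496, -0.504, 0.504, 0.496]
ft_force: [-1.7, -1.0, 5.7]
grip_width: 0.243
clock: 26.4
position: [0.6121, 0.054, 0.1679]
ee_rot: [-0.496, -0.504, 0.504, 0.496]
ft_force: [1.9, 0.6, -0.3]
grip_width: 0.244
```

Now to shut with slight overtravel.

```bash
python3 -m pendant '{"offset":[[-0.015,0,0],[-0.03,0,0],[-0.045,0,0],[-0.055,0,0],[-0.06,0,0],[-0.065,0,0],[-0.065,0,0]],"turn":[[0,0,0],[0,0,0],[0,0,0],[0,0,0],[0,0,0],[0,0,0],[0,0,0]]}'
```

```text
clock: 27.28
position: [0.6123, 0.0435, 0.1679]
ee_rot: [0.495, 0.505, -0.504, -0.496]
ft_force: [0.6, 7.8, 0.4]
grip_width: 0.24
```

```bash
python3 -m pendant '{"offset":[[0,0,0],[0,0,0]],"turn":[[0,0,0],[0,0,0]]}' | sed -n '2p;4p'; python3 -m pendant '{"offset":[[0,0,0],[0,0,0],[0,0,0],[0,0,0],[0,0,0]],"turn":[[0,0,0],[0,0,0],[0,0,0],[0,0,0],[0,0,0]]}' 60; python3 -m pendant '{"offset":[[0,-0.1,0],[0,-0.3,0],[0,-0.5,0],[0,-0.6,0.2],[0,-0.6,0.5],[0,-0.6,0.8],[0,-0.6,0.95],[0,-0.6,0.95]],"turn":[[0,0,0],[0,0,0],[0,0,0],[0,0,0],[0,0,0],[0,0,0],[0,0,0],[0,0,0]]}'; python3 w.py; python3 cnt.py; python3 - <<'E'
from h import *
p,d=manip.camera('top');P=cloud('top',d)
k=(P[...,2]>.185)&(P[...,2]<.215)&(P[...,0]>.57)&(P[...,0]<.64)&(P[...,1]>.0)&(P[...,1]<.12);print('knob now',k.sum(),P[k].mean(0),'was .0411')
hs=cv2.cvtColor(p,cv2.COLOR_RGB2HSV).astype(int);r=(hs[...,0]<6)&(hs[...,1]>150)&(hs[...,2]>120);r[:170]=0;r[200:]=0;r[:,:170]=0;r[:,200:]=0
print("cap",r.sum(),np.median(P[r],0))
T=np.load('top0.npz');df=np.abs(T['p'].astype(int)-p).max(-1)>60;k,l,st,c=cv2.connectedComponentsWithStats(df.astype(np.uint8));print([s.tolist() for s in st[1:] if s[4]>25])
E
```

```text
position: [0.6123, 0.0437, 0.1679]
ft_force: [1.0, 2.1, 0.4]
clock: 28.15
position: [0.6123, 0.0436, 0.1679]
ee_rot: [0.495, 0.505, -0.504, -0.496]
ft_force: [-0.2, 0.5, -0.4]
grip_width: 0.598
clock: 29.15
position: [0.421, 0.0397, 0.2896]
ee_rot: [0.494, 0.507, -0.502, -0.497]
ft_force: [0.8, 0.7, 0.7]
grip_width: 0.599
red [403, 184, 12, 14, 136] [0.446 0.213 0.024]
red [420, 186, 18, 12, 179] [0.446 0.241 0.024]
red [412, 198, 17, 16, 229] [0.467 0.232 0.024]
red [416, 230, 16, 16, 215] [0.515 0.244 0.024]
top red 72 gold 0 hopper red 7
   [164, 230, 7, 7, 39] [0.513 0.24  0.033] zmax 0.04
   [167, 248, 2, 3, 4] [0.464 0.237 0.031] zmax 0.034
   [164, 253, 6, 6, 29] [0.443 0.238 0.034] zmax 0.042
  dark knobish 53 [0.61177317 0.04089257 0.20073998]
scene red 41 gold 5 hopper red 7
   [201, 193, 6, 6, 21] [0.509 0.238 0.035] zmax 0.054
   [186, 199, 10, 5, 20] [0.457 0.23  0.037] zmax 0.053
  dark knobish 41 [0.60701154 0.03742078 0.19613235]
knob now 54 [0.61159829 0.04119129 0.20159543] was .0411
cap 23 [0.65019315 0.16221623 0.1849638 ]
[[215, 194, 21, 8, 57], [239, 208, 20, 7, 84], [330, 215, 37, 36, 621], [159, 221, 104, 137, 6406], [222, 229, 19, 38, 125], [259, 233, 11, 18, 105], [239, 254, 14, 13, 87], [126, 295, 22, 26, 272], [263, 354, 33, 66, 1030], [214, 365, 56, 55, 1897], [0, 372, 15, 7, 41], [213, 379, 7, 20, 68], [188, 400, 29, 20, 181], [0, 406, 47, 14, 372]]
```

```bash
python3 -c "
from workcell import manip
print(manip.hand_in(), manip.get_obs()['clock'])"
```

```text
the job is handed in; nothing more can be done
the job is handed in; nothing more can be done
```

The red chocolates are served: the plum box stands in the nest with all four in it, and the gate is fully shut again. I handed the job in at about 29 s of the 72 s.

- **Gate opening:** I pushed the gate left to its first catch, about 50 mm of travel, where it held firm at 10 N. I let go and the gate stood open by itself for about 3.5 s. The four reds had already rolled into the box during the push, before the catch clicked.
- **Gate closing:** I pulled it back until it met its stop. The knob is at its starting position (y = 0.0412 against 0.0411 at the start), and the red cap is back at its starting height.
- **Box and chocolates:** After placing, the box measured within about 1 mm of the nest centre with about 1° of turn. The wrist camera shows four reds in the box.
- **Gold count:** The top camera shows no gold in the box. The scene camera picked up 5–6 gold-coloured pixels there, too small for a chocolate and probably the stripe or a bracket.
- **Disagreement on the reds:** At the end the top and scene cameras each separated only 2–3 of the four reds, because some touch or sit in shadow. I relied on the wrist camera and on the red compartment looking empty.
- **Other things on the table:** The before-and-after picture comparison shows differences that fit the arm, its shadows, the moved box and the filled nest. One is at the green tin at the table's edge, which I put down to shadow because the arm did not go near it. I did not measure each bystander separately.

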